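# Stow the spare capacitor cans as a pyramid in the strut-lid case

## Task

Raise the lid of the grey case until its struts carry it fully open by themselves, and then slide the metal stop up so that the three capacitor cans in the case lie snug against each other and the fixed block. Then lay the two loose cans from the bench on top, one in each of the two grooves of the row, lying square with the row and centred on it; set them down gently without dropping them, and leave the lid open, the row snug and the other things on the bench alone.

Things in the scene. Friction and masses are not known exactly. Their poses are not given: they have to be found in the camera images.
- case: grey case fixed to the bench, outside 190 (x) x 150 (y) x 50 mm high, walls 5, inner floor 6 mm above the bench. Origin: centre of its underside; x points to the hinge side, roughly the robot's left (world +y). Inside, three cans lie in a row along x, their axes along y, between two ribs (inner faces at y = +-35 mm, tops 16 mm high). Above the ribs it is 140 mm wide in y.
- lid (a joint): lid angle (rad): 0 shut, 2.2 fully open, leaning back. The lid is a shell 190 x 150 x 40 mm high on the case's 50 mm rim, hinged at the top edge of the case's +x side. Two struts help: below about 0.8 rad it falls shut, past that it swings open by itself, damped, and stays. Raising it by its lip takes a few newtons.
- lid_hinge (a point): middle of the lid's hinge line, 50 mm above the bench, at case x = +95 mm; the hinge runs along case y
- lid_lip (a point): centre of the underside of the lid's lip, a dark steel tongue 30 mm deep (x), 110 mm wide (y), 6 mm thick on the lid's edge opposite the hinge (robot's right), 205 mm from the hinge line. Lid shut: the underside is 50 mm above the bench, with free space below it back to the case wall; tilted fingertips can reach under it from that side.
- block_face (a point): face of the fixed black block at the row's +x end, at case x = +65 mm, 24 mm above the bench
- stop_face (a point): centre of the face of the sliding aluminium stop that meets the row's first can, 24 mm above the bench; its x axis points along the row, like the case's. The stop slides along case x only, up to 45 mm, needs about 5 N to move and stays where left. With the row snug the face is at about case x = -43 mm and pushing meets solid resistance.
- stop_tab (a point): point on the outer (-x) face of the stop's upright tab, 68 mm above the bench; the tab is 40 mm wide (y), 10 mm thick, its top 81 mm above the bench. It can be pushed along case +x, above the case's 50 mm wall.
- row_stop: Capacitor can: black cylinder, diameter 36 mm, length 62 mm, flat ends, one with a bright rim; 0.06-0.13 kg, rolls. Origin at its centre, y is its long axis (x, z turn as it rolls). First of the row in the case, next to the stop; at first there are gaps of some millimetres along the row. Row centres are 24 mm above the bench.
- row_mid: Capacitor can: black cylinder, diameter 36 mm, length 62 mm, flat ends, one with a bright rim; 0.06-0.13 kg, rolls. Origin at its centre, y is its long axis (x, z turn as it rolls). The middle one of the row.
- row_block: Capacitor can: black cylinder, diameter 36 mm, length 62 mm, flat ends, one with a bright rim; 0.06-0.13 kg, rolls. Origin at its centre, y is its long axis (x, z turn as it rolls). The last of the row, by the fixed block.
- can_a: Capacitor can: black cylinder, diameter 36 mm, length 62 mm, flat ends, one with a bright rim; 0.06-0.13 kg, rolls. Origin at its centre, y is its long axis (x, z turn as it rolls). Loose, on the bench beside the case. Saddled on a snug row its centre is 31 mm above the row's (55 mm above the bench). Saddled cans touch each other, with no room for a finger between: hold it by its ends.
- can_b: Capacitor can: black cylinder, diameter 36 mm, length 62 mm, flat ends, one with a bright rim; 0.06-0.13 kg, rolls. Origin at its centre, y is its long axis (x, z turn as it rolls). Loose, on the bench beside the case; else as can_a.
- speaker: bystander: loose round loudspeaker, 100 mm across, 38 mm high, lying face up; origin under its centre. Leave alone.
- holder: bystander: loose black battery holder with four small cells, 62 x 64 x 22 mm; origin under its centre. Leave alone.
- driver: bystander: small screwdriver lying on the bench. Leave alone.
Not all that is in view belongs to the job. Leave any blue or yellow look-alike of the can_a alone.

How it is judged:
On the way, in this order (a step that is already met when the one before it is completed fails the run):
1. the lid stands fully open (over 2.0 rad), held by its struts and not by the robot (value of joint lid above 2 rad and contact force between lid and the arm below 0.1 N and contact force between lid and the fingers below 0.1 N), for 0.2 s.
2. the row of three is snug: neighbouring centres within 38.5 mm and the stop and the block within 2.5 mm of the end cans (distance between row_stop and row_mid below 0.0385 m and distance between row_mid and row_block below 0.0385 m and x of row_stop in the frame of stop_face below 0.0205 m and x of row_block in the frame of block_face above -0.0205 m and z of each of row_stop, row_mid, row_block in the frame of case below 0.028 m), for 0.2 s.
At the end, for the whole second after the job is handed in: Lid over 2.0 rad; row cans on the case floor, neighbouring centres within 38.5 mm, stop and block within 2.5 mm of the end cans; one loose can at rest in each groove: centre within 39.5 mm of both cans below, 51.5-58.5 mm high, within 13 mm of the case middle line, axis within 0.15 rad of case y (all of step 2 and value of joint lid above 2 rad and z of can_a in the frame of case between 0.0515 and 0.0585 m and y of can_a in the frame of case between -0.013 and 0.013 m and angle between the y axis of each of can_a, can_b and the y axis of case, either way round below 0.15 rad and linear speed of each of can_a, can_b below 0.02 m/s and z of can_b in the frame of case between 0.0515 and 0.0585 m and y of can_b in the frame of case between -0.013 and 0.013 m and (((distance between can_a and row_stop below 0.0395 m and distance between can_a and row_mid below 0.0395 m) and (distance between can_b and row_mid below 0.0395 m and distance between can_b and row_block below 0.0395 m)) or ((distance between can_b and row_stop below 0.0395 m and distance between can_b and row_mid below 0.0395 m) and (distance between can_a and row_mid below 0.0395 m and distance between can_a and row_block below 0.0395 m)))); the robot touches nothing.
It fails at once if the loudspeaker is shoved more than 40 mm (distance of speaker from where it was at the start of the episode above 0.04 m).
It fails at once if the battery holder is shoved more than 40 mm (distance of holder from where it was at the start of the episode above 0.04 m).
It fails at once if the screwdriver is shoved more than 40 mm (distance of driver from where it was at the start of the episode above 0.04 m).
It fails at once if a loose can is dropped or thrown (moves faster than 0.4 m/s with nothing of the robot touching it) (linear speed of can_a above 0.4 m/s and contact force between can_a and the arm below 0.02 N and contact force between can_a and the fingers below 0.02 N).
It fails at once if a loose can is dropped or thrown (moves faster than 0.4 m/s with nothing of the robot touching it) (linear speed of can_b above 0.4 m/s and contact force between can_b and the arm below 0.02 N and contact force between can_b and the fingers below 0.02 N).
It also fails if it takes over 72 s, if anything falls off the work surface, if the arm or the gripper's body presses on something with over 40 N, if the wrist force passes 120 N, or if a joint passes its speed limit or range.

## Robot

A 6-joint arm with a two-finger parallel gripper is mounted at the origin on the work surface. World frame = base frame: x ahead of the robot, y to its left, z up, the work surface at z = 0. Lengths are in m, angles in rad, forces in N, time in s.
With the tool pointing down it reaches from about 0.3 to 0.875 m from the base axis. Payload 6.4 kg.
Tool frame: the origin (TCP) lies at the centre of the arm's flange, where the gripper is bolted on; the fingertips stand 173 mm ahead of it and the grasp point (between the pads) lies ctrl.grip_point_offset ahead of it (ctrl.grip_point_offset is the distance from the TCP to the grasp point, in m); z points along the fingers, y is the direction in which the jaws open and shut (so a half turn about z gives the same grasp; the last joint's range is limited). The gripper opens to 85 mm and grips with 20 to 120 N. Pads are 22 mm wide; open, the fingers measure 114 mm over their backs; the gripper's body (76 mm by 85 mm) begins 54 mm behind the grasp point. The pads swing forward as they close: fully open they stand 13 mm farther back than shut.
Start: joints at [-0.206, 0.181, 1.607, -0, 1.354, -0.206], TCP at [0.575, 0, 0.405] pointing down, gripper open.
Joint ranges: [-2.99, 2.99], [-0.89, 2.07], [0.3, 2.58], [-1.14, 4.28], [0, 2.63], [-3.12, 3.12]. Speed limits (rad/s): [2.57, 2.57, 3.01, 3.14, 3.14, 3.14].

## Interface

Orientations are given as a unit quaternion [w, x, y, z].
In Python, from bench import ctrl, cams, boxes_of, landmark_of gives the robot as it stands.
- The arm moves only by the shell command python3 -m handwheel 'ROWS'. ROWS is JSON, a list of rows, each an object with "offset": the shift along the tool's x, y, z in m, a list of three; "spin": the turn about the tool's z in degrees; "grip": the opening, from 0 (shut) to 1 (fully open). A call has 1 to 20 rows; each row is the pose to reach, as a shift and turn from the pose commanded when the call began, along the tool's axes at that moment; what a row does not reach only later rows make up. A row lasts 1/8 s, in which the tool goes at most 62.5 mm and 10.7 degrees, less where a joint would pass 70% of its speed; a pose out of reach is approached as far as the arm can. A call with a gripper value outside its range is refused whole. The fingers move at their own pace and stop on an object; the grip force is fixed at half the most. Time passes only in rows, so rows that repeat a pose let the fingers close. It gives the time, the measured TCP pose, the force and the opening at its end, in the units of the state.
- ctrl.get_obs(): the state, without advancing time (a new reading comes with each control period).
- cams.camera(name): name is "scene" or "side" or "wrist"; returns a dict with "color" (480x640x3 uint8, red, green, blue), "camera_matrix" (3x3 intrinsics, pixels), "view" (4x4, takes a point from world to camera coordinates); the wrist camera has in their place "tool_from_camera" (4x4, takes a point from camera to tool coordinates, whose origin is the TCP and whose axes are the flange's). Camera axes: x right, y up, looking along -z (the intrinsics and any distortion apply to the point x, -y, -z); pixel columns grow to the right and rows downward; lengths in m; the calibration is good to about 2 mm. A picture is of the moment at which its call begins: read the wrist's pose just before it. There is no depth.
- ctrl.hand_in(): hands the job in, once; it reports no verdict.
Trained networks look in a picture, given as the dict that the camera call returned (one of the last four; its "shot" number tells which), for a name from the list of things; names that differ only in an ending like _2 or _b are one class to them, and where a whole thing is asked for, a point or a joint stands for the part that bears it (a point fixed in the world has none). Each returns a list of dicts, best first, with "confidence" (0 to 1); they miss things now and then, are a little off and sometimes report something else, mostly with a low value. They report only what shows in the picture. A call takes as long as a camera call. They do not tell look-alikes from the thing itself.
- boxes_of(picture, thing): "uv" ([column, row] in pixels, amid what is visible of it).
- landmark_of(picture, thing): "uv" ([column, row] in pixels: a listed point, or the origin of a listed thing).
The state is a dict: "time_s": time; "q": joint angles; "dq": joint speeds; "joint_efforts": joint torques, N m; "eef_pos": TCP position; "eef_rot": TCP orientation; "wrist_force": force on the tool from outside, world axes, zero at the start; "torque": the same for the moment, N m; "opening": opening from 0.0 (shut) to 1.0 (fully open).
Only numpy, scipy, OpenCV 4.12 (cv2) and the standard library are available. Lean on these libraries where they do the work, as an engineer would, in place of code of your own. Each camera call takes 0.05 s, during which the arm holds its last target.

## Working session

There is one attempt and no reset: what is moved stays moved. The work goes in short steps, Python scripts to look and compute and a shell command to move; the robot and the scene stay as the last step left them, time stands still between calls to the robot, and variables do not carry over. Pictures are saved under pics/ and viewed, and the job is handed in when it is done.

```bash
ls; mkdir -p pics; cat > h.py <<'E'
import numpy as np,cv2
from bench import ctrl,cams,boxes_of,landmark_of
from scipy.spatial.transform import Rotation as R
def save(p,n): cv2.imwrite('pics/'+n+'.png',p['color'][:,:,::-1])
def camT(p,obs=None):
    if 'view' in p: return np.linalg.inv(np.array(p['view']))
    T=np.eye(4);q=obs['eef_rot'];T[:3,:3]=R.from_quat([q[1],q[2],q[3],q[0]]).as_matrix();T[:3,3]=obs['eef_pos']
    return T@np.array(p['tool_from_camera'])
def ray(p,uv,obs=None):
    K=np.array(p['camera_matrix']);T=camT(p,obs)
    d=np.linalg.inv(K)@np.array([uv[0],uv[1],1.]);d=np.array([d[0],-d[1],-d[2]])
    return T[:3,3],T[:3,:3]@d
def atz(p,uv,z,obs=None):
    o,d=ray(p,uv,obs);return o+d*(z-o[2])/d[2]
def tri(rs):
    A=np.zeros((3,3));b=np.zeros(3)
    for o,d in rs:
        d=d/np.linalg.norm(d);M=np.eye(3)-np.outer(d,d);A+=M;b+=M@o
    x=np.linalg.solve(A,b)
    return x,[np.linalg.norm(np.cross(x-o,d/np.linalg.norm(d))) for o,d in rs]
def proj(p,X,obs=None):
    T=np.linalg.inv(camT(p,obs));c=T[:3,:3]@np.array(X)+T[:3,3]
    u=np.array(p['camera_matrix'])@np.array([c[0],-c[1],-c[2]]);return u[:2]/u[2]
E
python3 - <<'E'
from h import *
np.set_printoptions(precision=4,suppress=True)
print(ctrl.get_obs(),ctrl.grip_point_offset)
for n in ['scene','side','wrist']:
    o=ctrl.get_obs();p=cams.camera(n);save(p,n+'0')
    print(n,p.keys(),camT(p,o))
    for t in ['lid_lip','lid_hinge','stop_tab','stop_face','block_face','case','can_a','speaker','holder','driver']:
        print(t,[(np.round(d['uv']),round(d['confidence'],2)) for d in landmark_of(p,t)][:5])
E
```

```text
pics
{'time_s': 0.0, 'q': array([-0.2063,  0.1815,  1.6081, -0.    ,  1.3538, -0.2063]), 'dq': array([-0.0011,  0.0001, -0.0009,  0.0004,  0.0039,  0.0007]), 'joint_efforts': array([  0.0003, -44.4869, -35.1341,  -0.0003,   0.0091,   0.    ]), 'eef_pos': array([0.5747, 0.0001, 0.4038]), 'eef_rot': array([-0.0008,  0.7071,  0.7071, -0.0005]), 'wrist_force': array([-0.4283,  0.9185, -0.1397]), 'torque': array([-0.0044, -0.0171, -0.04  ]), 'opening': 1.0012250065029857} 0.1547
scene dict_keys(['color', 'camera_matrix', 'view', 'shot']) [[-0.8051 -0.4616  0.3724  1.0271]
 [ 0.5931 -0.6272  0.5048  0.6739]
 [ 0.0006  0.6273  0.7788  1.0287]
 [ 0.      0.      0.      1.    ]]
lid_lip [(array([296., 215.]), 0.66), (array([480., 331.]), 0.48), (array([254., 288.]), 0.35)]
lid_hinge [(array([365., 261.]), 0.63)]
stop_tab []
stop_face [(array([350., 260.]), 0.4)]
block_face [(array([351., 260.]), 0.84)]
case [(array([333., 253.]), 0.73)]
can_a [(array([244., 153.]), 0.84), (array([245., 175.]), 0.81), (array([280., 137.]), 0.63), (array([283., 174.]), 0.51)]
speaker [(array([211., 230.]), 0.8
[... 453 characters left out ...]
5.]), 0.94), (array([365., 447.]), 0.82), (array([415., 357.]), 0.7), (array([424., 415.]), 0.56), (array([340., 278.]), 0.38)]
speaker [(array([452., 302.]), 0.74)]
holder [(array([387., 247.]), 0.73)]
driver [(array([192., 214.]), 0.73)]
wrist dict_keys(['color', 'camera_matrix', 'tool_from_camera', 'shot']) [[ 1.     -0.0004 -0.0004  0.5758]
 [ 0.0005  0.957   0.2899  0.0731]
 [ 0.0003 -0.2899  0.957   0.3743]
 [ 0.      0.      0.      1.    ]]
lid_lip [(array([296., 252.]), 0.89)]
lid_hinge []
stop_tab []
stop_face []
block_face []
case [(array([279., 141.]), 0.79)]
can_a [(array([240., 380.]), 0.91), (array([314., 404.]), 0.56)]
speaker []
holder [(array([484., 166.]), 0.79)]
driver []
```

View pics/scene0.png

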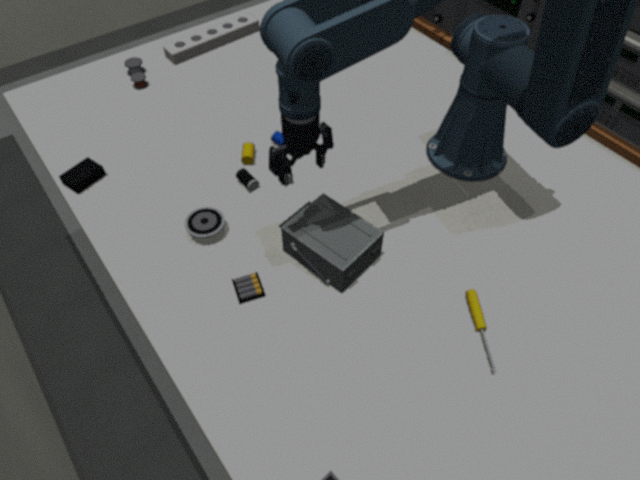

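View pics/side0.png

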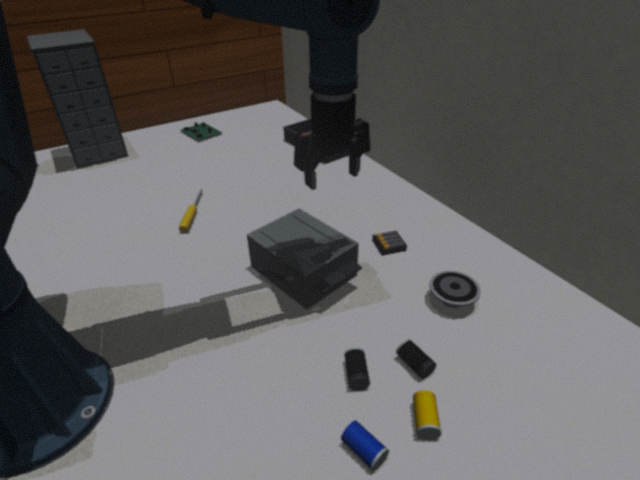

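View pics/wrist0.png

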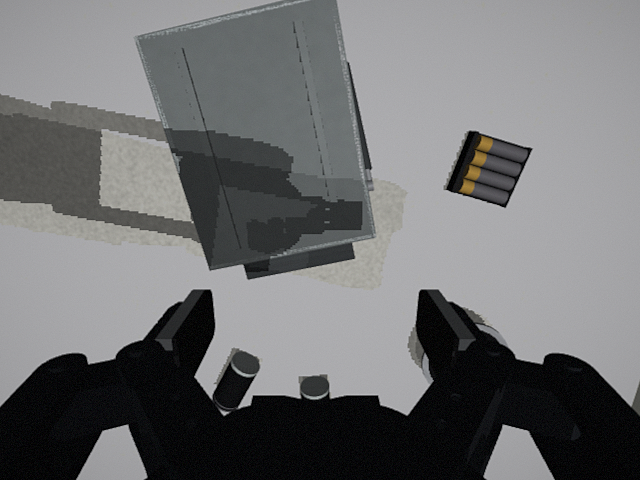

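The scene view shows the case at (333,243), the black cans near (248,180) and (283,174), blue at (280,137) and yellow at (248,153). In the side view the black cans are at (357,369) and (416,360); blue (365,445) and yellow (426,415) are the look-alikes.

```bash
python3 - <<'E'
from h import *
np.set_printoptions(precision=4,suppress=True)
o=ctrl.get_obs();w=cams.camera('wrist');s=cams.camera('scene');d=cams.camera('side')
c=[atz(w,uv,.09,o) for uv in [(135,37),(375,237),(210,268)]]
print('lidcorners(z=.09)',c, np.linalg.norm(c[0]-c[2]),np.linalg.norm(c[1]-c[2]))
e=c[0]-c[2];print('yaw',np.arctan2(e[1],e[0]))
e=c[1]-c[2];print('yaw of -y',np.arctan2(e[1],e[0])+np.pi/2)
for uv in [(245,278),(355,258)]: print('lip',atz(w,uv,.056,o))
def lm(p,t): return [q['uv'] for q in landmark_of(p,t)]
print('lip w',[atz(w,u,.05,o) for u in lm(w,'lid_lip')[:1]])
print('lip sd',[atz(d,u,.05) for u in lm(d,'lid_lip')[:1]])
print('hinge',[atz(s,u,.05) for u in lm(s,'lid_hinge')[:1]],[atz(d,u,.05) for u in lm(d,'lid_hinge')[:1]])
for p,n in((s,'s'),(d,'d')): print('case',n,[atz(p,u,0) for u in lm(p,'case')[:1]])
print('case w',[atz(w,u,0,o) for u in lm(w,'case')[:1]])
for p,n in((s,'s'),(d,'d'),(w,'w')): print('can',n,[(np.round(u),atz(p,u,.018,o)[:2]) for u in lm(p,'can_a')])
for t in('speaker','holder','driver'): print(t,[atz(p,lm(p,t)[0],.0,o)[:2] for p in(s,d) if lm(p,t)])
cv2.imwrite('pics/c1.png',cv2.resize(d['color'][310:480,310:470,::-1],None,fx=4,fy=3.5,interpolation=2))
E
```

```text
lidcorners(z=.09) [array([0.4435, 0.135 , 0.09  ]), array([ 0.6278, -0.0195,  0.09  ]), array([ 0.4826, -0.0485,  0.09  ])] 0.18765671196532938 0.14810255538696085
yaw 1.7804478815555969
yaw of -y 1.768204326048008
lip [ 0.5057 -0.0739  0.056 ]
lip [ 0.6154 -0.0523  0.056 ]
lip w [array([ 0.554 , -0.0455,  0.05  ])]
lip sd [array([ 0.5601, -0.0461,  0.05  ])]
hinge [array([0.5058, 0.1541, 0.05  ])] []
case s [array([0.5333, 0.0548, 0.    ])]
case d [array([0.5393, 0.0562, 0.    ])]
case w [array([0.5361, 0.0556, 0.    ])]
can s [(array([248., 154.]), array([ 0.5236, -0.3502])), (array([247., 177.]), array([ 0.5736, -0.2724])), (array([279., 138.]), array([ 0.4126, -0.3536]))]
can d [(array([426., 416.]), array([ 0.5184, -0.3588])), (array([358., 368.]), array([ 0.4804, -0.232 ])), (array([360., 447.]), array([ 0.4032, -0.3453])), (array([414., 357.]), array([ 0.5768, -0.2648]))]
can w [(array([237., 379.]), array([ 0.4791, -0.2274]))]
speaker [array([ 0.7412, -0.1871]), array([ 0.7406, -0.1936])]
holder [array([0.7547, 0.0399]), array([0.7571, 0.0253])]
driver [array([0.4032, 0.4281]), array([0.4036, 0.4372])]
```

View pics/c1.png

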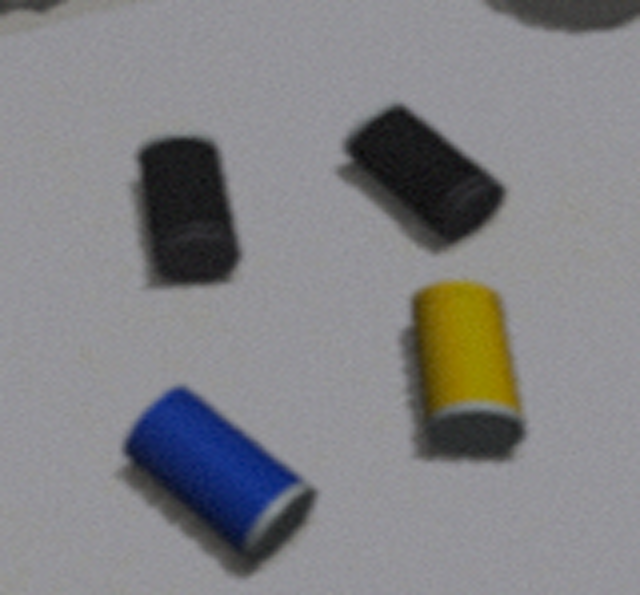

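Candidates for the loose can: black (side 357,369) and black (416,360) fit the description. Blue (365,445) and yellow (426,415) are look-alikes, and the crop confirms their colours. The case centre is at about (0.536, 0.058), its x axis yawed 1.774 rad, and the lip edge checks out at (0.561, -0.064). The next move goes in front of the lip.

```bash
python3 -m handwheel '[{"offset":[-0.06,-0.007,0.0],"spin":-6,"grip":0},{"offset":[-0.099,-0.007,0.03],"spin":-11.6,"grip":0},{"offset":[-0.099,-0.007,0.09],"spin":-11.6,"grip":0},{"offset":[-0.099,-0.007,0.15],"spin":-11.6,"grip":0},{"offset":[-0.099,-0.007,0.198],"spin":-11.6,"grip":0},{"offset":[-0.099,-0.007,0.198],"spin":-11.6,"grip":0},{"offset":[-0.099,-0.007,0.198],"spin":-11.6,"grip":0}]'
python3 - <<'E'
from h import *
p=cams.camera('side');save(p,'s1');p=cams.camera('wrist');save(p,'w1');print(ctrl.get_obs())
E
```

```text
time_s: 3.78
eef_pos: [0.569, -0.0993, 0.2086]
eef_rot: [0.001, 0.632, 0.775, 0.0]
wrist_force: [0.4, -0.1, 0.6]
opening: 0.004
{'time_s': 3.875, 'q': array([-3.78127693e-01,  4.33232229e-01,  1.72390235e+00,  1.88557375e-05,
        9.79322980e-01, -5.80748947e-01]), 'dq': array([-0.00012101, -0.00589946,  0.00464   ,  0.00015913, -0.00409332,
        0.00024473]), 'joint_efforts': array([-2.72455788e-02, -4.82958341e+01, -2.69932258e+01, -1.88511447e-03,
        3.26236209e-02, -2.94719121e-05]), 'eef_pos': array([ 0.56947166, -0.09946214,  0.20971869]), 'eef_rot': array([0.00244594, 0.63196809, 0.77499015, 0.00078084]), 'wrist_force': array([-0.07668441,  0.00780393, -0.00662303]), 'torque': array([ 0.02629243, -0.03324725,  0.04028336]), 'opening': -0.0006224313586004534}
```

View pics/w1.png

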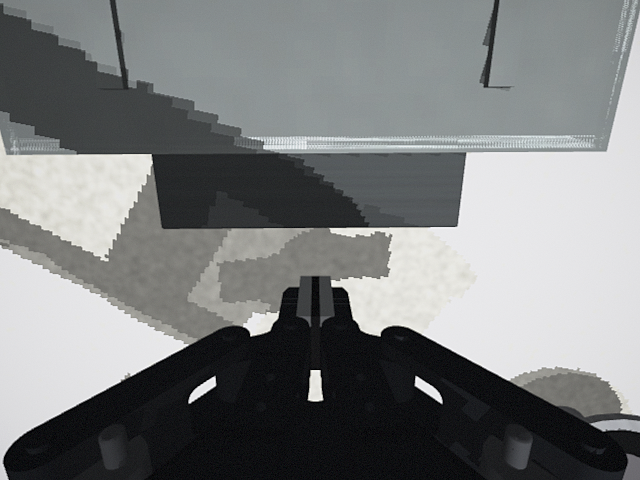

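View pics/s1.png

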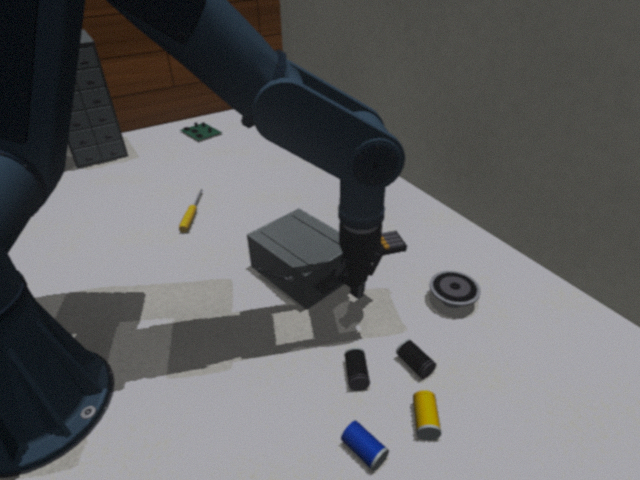

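The wrist view shows the shut fingers squarely in front of the lip, whose edge is at row 228. I'll advance until they touch.

```bash
python3 -m handwheel '[{"offset":[0.012,0,0],"spin":0,"grip":0},{"offset":[0.02,0,0],"spin":0,"grip":0},{"offset":[0.026,0,0],"spin":0,"grip":0},{"offset":[0.028,0,0],"spin":0,"grip":0},{"offset":[0.028,0,0],"spin":0,"grip":0}]'
```

```text
time_s: 4.5
eef_pos: [0.5629, -0.0733, 0.2075]
eef_rot: [0.002, 0.632, 0.775, -0.001]
wrist_force: [-0.4, -11.5, -0.2]
opening: 0.001
```

```bash
python3 -m handwheel '[{"offset":[0.003,0,-0.002],"spin":0,"grip":0},{"offset":[0.004,0,-0.006],"spin":0,"grip":0},{"offset":[0.004,0,-0.011],"spin":0,"grip":0}]'
python3 - <<'E'
from h import *
p=cams.camera('wrist');save(p,'w2')
E
```

```text
time_s: 4.88
eef_pos: [0.5626, -0.0719, 0.2192]
eef_rot: [0.004, 0.632, 0.775, -0.003]
wrist_force: [-2.0, -22.9, -0.2]
opening: 0.003
```

View pics/w2.png

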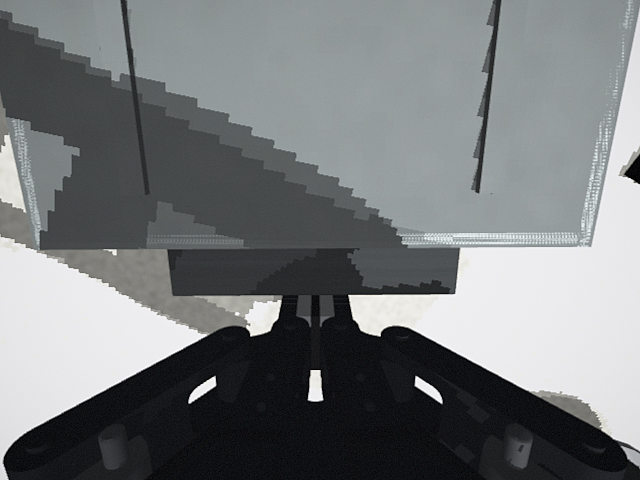

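```bash
cat >> h.py <<'E'
C0=np.array([.5357,.0578,0]);ex=np.array([-.2018,.9794,0]);ey=np.array([-.9794,-.2018,0])
def cw(x,y,z): return C0+ex*x+ey*y+np.array([0,0,z])
def lid(th,rx,y,rz):
    c,s=np.cos(th),np.sin(th)
    return cw(.095+rx*c+rz*s,y,.05-rx*s+rz*c)
E
python3 - <<'E'
from h import *
o=ctrl.get_obs();p=cams.camera('wrist');print(o['wrist_force'],o['eef_pos'])
for th in (0,.05,.1): print(th,[np.round(proj(p,lid(th,*a),o)) for a in [(-.22,-.055,0),(-.22,.055,0),(-.19,-.075,.04),(-.19,.075,.04)]])
E
```

```text
[ -2.81291824 -23.71883465   0.13367642] [ 0.5625961  -0.07184945  0.21981245]
0 [array([438., 277.]), array([187., 277.]), array([559., 243.]), array([ 64., 243.])]
0.05 [array([447., 288.]), array([178., 288.]), array([584., 247.]), array([ 38., 247.])]
0.1 [array([458., 299.]), array([166., 299.]), array([614., 250.]), array([  6., 250.])]
```

The lip edge at row 295 and the lid corners fit a lid angle of about 0.065 rad, so friction is lifting the lid. I'll follow the arc.

```bash
python3 -m handwheel '[{"offset":[0.001,0,-0.010],"spin":0,"grip":0},{"offset":[0.002,0,-0.020],"spin":0,"grip":0},{"offset":[0.004,0,-0.030],"spin":0,"grip":0},{"offset":[0.007,0,-0.040],"spin":0,"grip":0},{"offset":[0.010,0,-0.050],"spin":0,"grip":0},{"offset":[0.013,0,-0.060],"spin":0,"grip":0}]'
python3 - <<'E'
from h import *
o=ctrl.get_obs();p=cams.camera('wrist');save(p,'w3');print(o['wrist_force'],o['eef_pos'])
for th in (.2,.3,.35,.4): print(th,[np.round(proj(p,lid(th,*a),o)) for a in [(-.22,-.055,0),(-.22,.055,0),(-.19,-.075,.04),(-.19,.075,.04)]])
E
```

```text
time_s: 5.72
eef_pos: [0.56, -0.0593, 0.2804]
eef_rot: [0.005, 0.632, 0.775, -0.003]
wrist_force: [-2.0, -22.0, 5.3]
opening: 0.0
[ -2.02343653 -22.04272108   5.26920896] [ 0.55997789 -0.05931745  0.28041283]
0.2 [array([424., 277.]), array([201., 277.]), array([515., 224.]), array([108., 224.])]
0.3 [array([440., 287.]), array([184., 287.]), array([551., 213.]), array([ 72., 214.])]
0.35 [array([450., 291.]), array([174., 291.]), array([573., 204.]), array([ 48., 204.])]
0.4 [array([462., 294.]), array([161., 295.]), array([600., 191.]), array([ 21., 192.])]
```

View pics/w3.png

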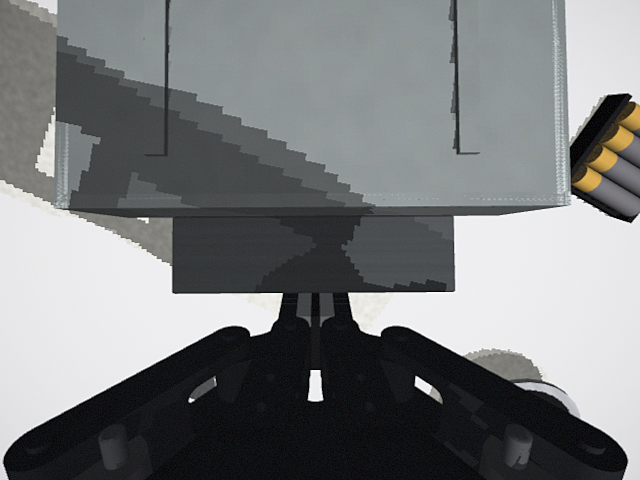

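```bash
python3 -m handwheel '[{"offset":[0.006,0,-0.015],"spin":0,"grip":0},{"offset":[0.014,0,-0.030],"spin":0,"grip":0},{"offset":[0.022,0,-0.044],"spin":0,"grip":0},{"offset":[0.032,0,-0.058],"spin":0,"grip":0},{"offset":[0.043,0,-0.071],"spin":0,"grip":0},{"offset":[0.054,0,-0.082],"spin":0,"grip":0},{"offset":[0.066,0,-0.093],"spin":0,"grip":0},{"offset":[0.079,0,-0.104],"spin":0,"grip":0},{"offset":[0.088,0,-0.110],"spin":0,"grip":0}]'
python3 - <<'E'
from h import *
o=ctrl.get_obs();p=cams.camera('wrist');save(p,'w4');print(o['wrist_force'],o['eef_pos'])
p=cams.camera('side');save(p,'s4')
E
```

```text
time_s: 6.9
eef_pos: [0.5409, 0.0325, 0.388]
eef_rot: [-0.0, 0.632, 0.775, 0.0]
wrist_force: [0.7, -0.3, 0.3]
opening: 0.0
[ 0.70533038 -0.27861793  0.27477322] [0.5408556  0.03249131 0.38798385]
```

View pics/s4.png

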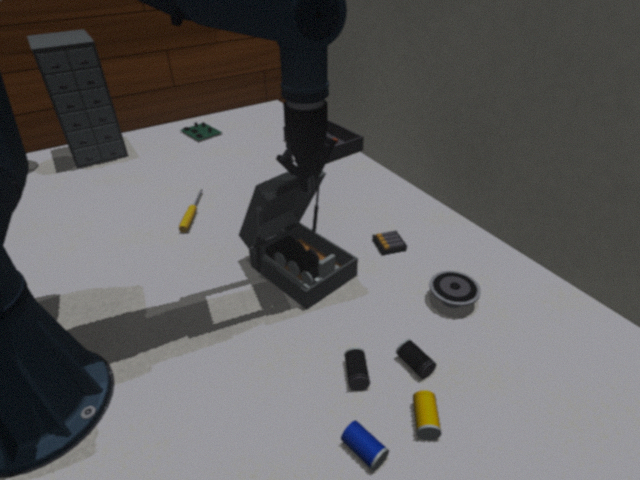

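The lid has left the fingers and is swinging open. I'll back off and look into the case.

```bash
python3 -m handwheel '[{"offset":[-0.05,0,0],"spin":0,"grip":0},{"offset":[-0.1,0,0],"spin":0,"grip":0},{"offset":[-0.14,0,0.0],"spin":0,"grip":0},{"offset":[-0.14,0,0.0],"spin":0,"grip":0},{"offset":[-0.14,0,0.0],"spin":0,"grip":0},{"offset":[-0.14,0,0.0],"spin":0,"grip":0}]'
python3 - <<'E'
from h import *
np.set_printoptions(precision=4,suppress=True)
def cas(P): return np.array([(P-C0)@ex,(P-C0)@ey,P[2]])
o=ctrl.get_obs();w=cams.camera('wrist');save(w,'w5');d=cams.camera('side');save(d,'s5');s=cams.camera('scene');save(s,'sc5')
H=dict(stop_tab=.068,stop_face=.024,block_face=.024,row_mid=.024,lid_hinge=.05,case=0)
for t,z in H.items():
  for n,p in(('w',w),('d',d),('s',s)):
    print(t,n,[(np.round(q['uv']),round(q['confidence'],2),cas(atz(p,q['uv'],z,o))) for q in landmark_of(p,t)][:5])
E
```

```text
time_s: 7.75
eef_pos: [0.5692, -0.1047, 0.3873]
eef_rot: [-0.001, 0.632, 0.775, -0.0]
wrist_force: [-0.4, -0.2, 0.3]
opening: 0.001
stop_tab w [(array([212., 297.]), 0.56, array([-0.2451,  0.0951,  0.068 ]))]
stop_tab d [(array([326., 263.]), 0.77, array([-0.0767, -0.0002,  0.068 ]))]
stop_tab s [(array([307., 219.]), 0.88, array([-0.0753, -0.0035,  0.068 ]))]
stop_face w []
stop_face d [(array([321., 278.]), 0.55, array([-0.065 ,  0.0037,  0.024 ]))]
stop_face s [(array([311., 233.]), 0.82, array([-0.0656, -0.0016,  0.024 ])), (array([370., 201.]), 0.58, array([-0.0226,  0.1791,  0.024 ]))]
block_face w []
block_face d [(array([283., 250.]), 0.6, array([0.0641, 0.0029, 0.024 ]))]
block_face s [(array([352., 259.]), 0.92, array([0.0624, 0.0038, 0.024 ])), (array([333., 246.]), 0.31, array([0.0019, 0.0039, 0.024 ]))]
row_mid w [(array([314.,  10.]), 0.69, array([0.0001, 0.0001, 0.024 ]))]
row_mid d [(array([302., 263.]), 0.8, array([-0.0009,  0.0013,  0.024 ])), (array([387., 246.]), 0.23, array([-0.0916, -0.1786,  0.024 ]))]
row_mid s [(array([334., 253.]), 0.33, array([ 0.0202, -0.0109,  0.024 ]))]
lid_hinge w []
lid_hinge d [(array([276., 235.]), 0.74, array([ 0.0928, -0.0008,  0.05  ]))]
lid_hinge s [(array([367., 261.]), 0.92, array([0.1029, 0.0071, 0.05  ]))]
case w []
case d [(array([302., 270.]), 0.66, array([0.0021, 0.0004, 0.    ]))]
case s [(array([331., 254.]), 0.8, array([ 0.0039, -0.0051,  0.    ]))]
```

View pics/w5.png

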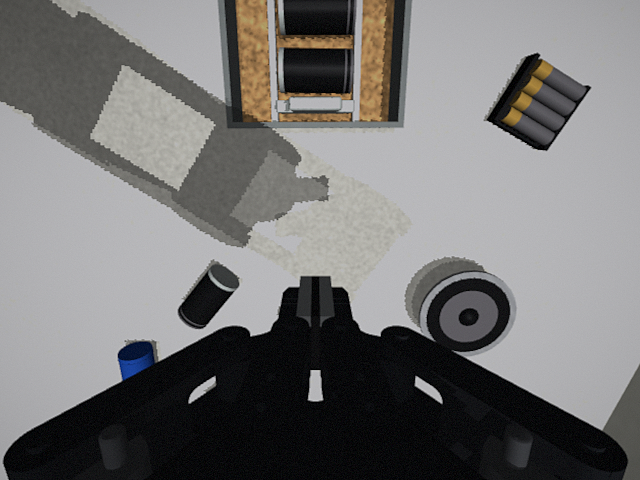

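View pics/sc5.png

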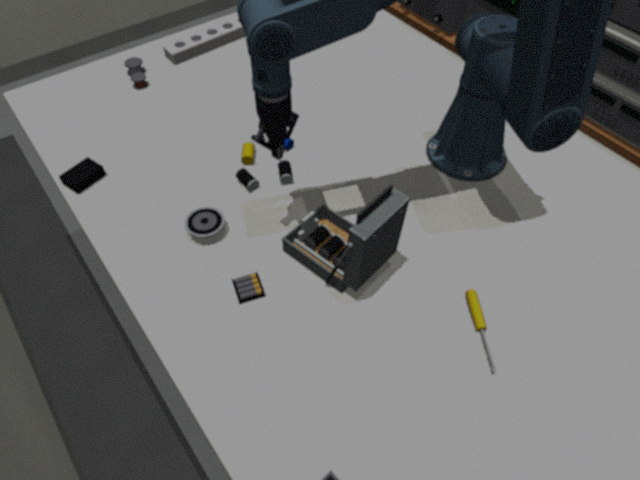

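```bash
python3 -m handwheel '[{"offset":[0.03,0,0.03],"spin":0,"grip":0},{"offset":[0.055,0,0.08],"spin":0,"grip":0},{"offset":[0.06,0,0.13],"spin":0,"grip":0},{"offset":[0.06,0,0.157],"spin":0,"grip":0},{"offset":[0.06,0,0.157],"spin":0,"grip":0},{"offset":[0.06,0,0.157],"spin":0,"grip":0}]'
python3 - <<'E'
from h import *
s=cams.camera('scene');d=cams.camera('side');save(d,'s6');w=cams.camera('wrist');save(w,'w6')
im=s['color'].copy()
for th,c in((2.2,(255,0,0)),(1.9,(0,255,0))):
  for y in (-.075,.075):
    pts=np.int32([proj(s,lid(th,rx,y,rz)) for rx,rz in((0,0),(-.19,0),(-.19,.04),(0,.04))])
    cv2.polylines(im,[pts],True,c)
cv2.imwrite('pics/ov.png',cv2.resize(im[120:320,230:450,::-1],None,fx=3,fy=3))
E
```

```text
time_s: 9.55
eef_pos: [0.5581, -0.0474, 0.232]
eef_rot: [0.001, 0.632, 0.775, 0.0]
wrist_force: [-0.1, 0.2, -0.1]
opening: 0.001
```

View pics/ov.png

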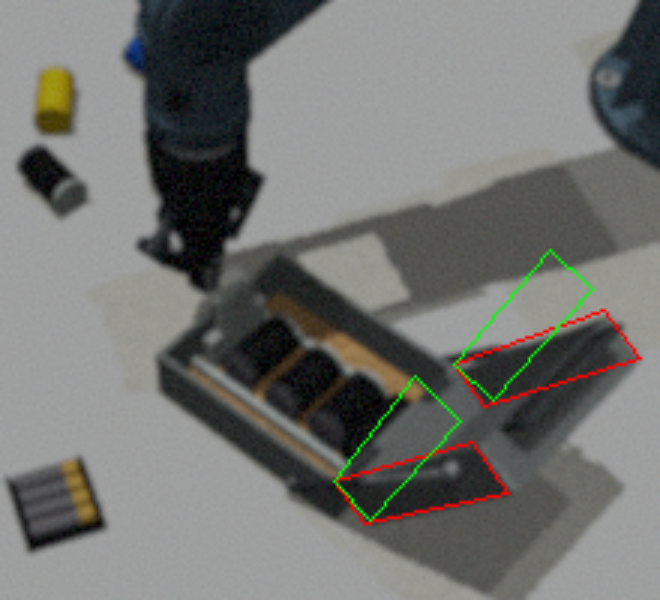

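View pics/w6.png

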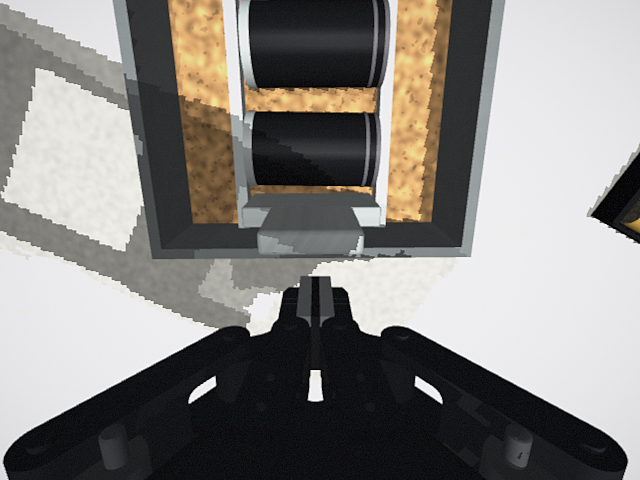

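The lid matches the 2.2 rad overlay, so it is fully open. The tab is straight ahead of the fingers, at (312,240). I'll push.

```bash
python3 -m handwheel '[{"offset":[0.012,0,0],"spin":0,"grip":0},{"offset":[0.02,0,0],"spin":0,"grip":0},{"offset":[0.027,0,0],"spin":0,"grip":0},{"offset":[0.032,0,0],"spin":0,"grip":0},{"offset":[0.036,0,0],"spin":0,"grip":0},{"offset":[0.036,0,0],"spin":0,"grip":0}]'
python3 - <<'E'
from h import *
w=cams.camera('wrist');save(w,'w7')
E
```

```text
time_s: 10.45
eef_pos: [0.5503, -0.0116, 0.2314]
eef_rot: [0.001, 0.632, 0.775, 0.0]
wrist_force: [0.1, -2.4, 3.4]
opening: 0.001
```

View pics/w7.png

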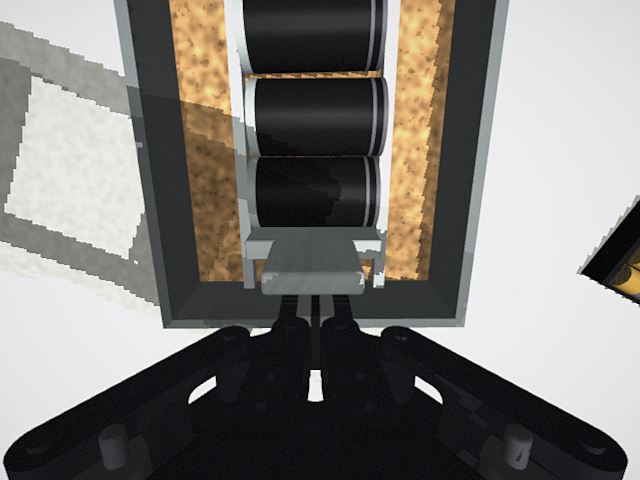

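The stop, the first can and the middle can are together. A small gap remains before the last can (row ~74).

```bash
python3 -m handwheel '[{"offset":[0.003,0,0],"spin":0,"grip":0},{"offset":[0.005,0,0],"spin":0,"grip":0},{"offset":[0.006,0,0],"spin":0,"grip":0},{"offset":[0.006,0,0],"spin":0,"grip":0}]'
python3 - <<'E'
from h import *
w=cams.camera('wrist');save(w,'w8')
E
```

```text
time_s: 11.0
eef_pos: [0.5492, -0.0061, 0.2311]
eef_rot: [0.001, 0.632, 0.775, 0.0]
wrist_force: [0.8, -5.6, 3.4]
opening: 0.003
```

View pics/w8.png

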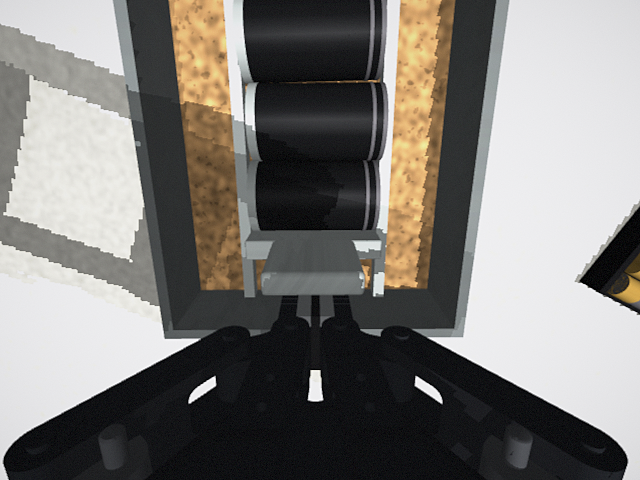

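```bash
python3 -m handwheel '[{"offset":[0.002,0,0],"spin":0,"grip":0},{"offset":[0.004,0,0],"spin":0,"grip":0},{"offset":[0.004,0,0],"spin":0,"grip":0}]'
```

```text
time_s: 11.42
eef_pos: [0.5486, -0.0029, 0.2311]
eef_rot: [0.001, 0.632, 0.775, -0.0]
wrist_force: [1.3, -8.9, 2.3]
opening: 0.001
```

```bash
python3 -m handwheel '[{"offset":[0.002,0,0],"spin":0,"grip":0},{"offset":[0.003,0,0],"spin":0,"grip":0},{"offset":[0.003,0,0],"spin":0,"grip":0}]'
python3 - <<'E'
from h import *
w=cams.camera('wrist');save(w,'w9')
E
```

```text
time_s: 11.8
eef_pos: [0.5484, -0.002, 0.2312]
eef_rot: [0.003, 0.632, 0.775, -0.002]
wrist_force: [1.5, -19.7, 0.6]
opening: 0.0
```

View pics/w9.png

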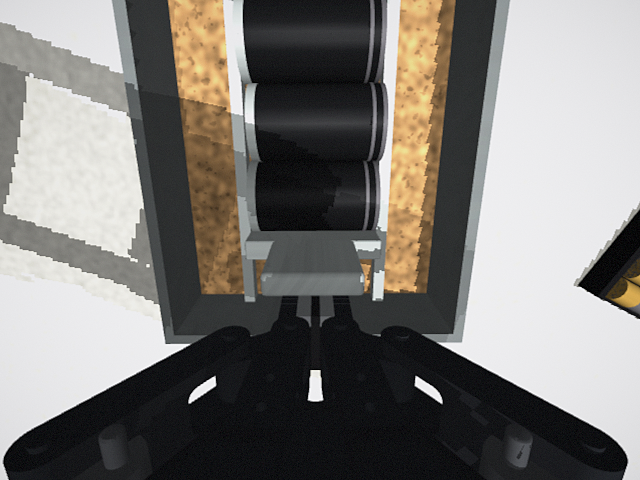

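Resistance is solid at ~20 N, and the row in the picture shows no gaps. I'll back off and go to look at the cans.

```bash
python3 -m handwheel '[{"offset":[-0.02,0,0],"spin":0,"grip":0},{"offset":[-0.06,0,-0.02],"spin":0,"grip":0},{"offset":[-0.11,-0.01,-0.08],"spin":0,"grip":0.5},{"offset":[-0.16,-0.03,-0.13],"spin":0,"grip":1},{"offset":[-0.22,-0.05,-0.17],"spin":0,"grip":1},{"offset":[-0.26,-0.07,-0.189],"spin":0,"grip":1},{"offset":[-0.298,-0.08,-0.189],"spin":0,"grip":1},{"offset":[-0.298,-0.08,-0.189],"spin":0,"grip":1},{"offset":[-0.298,-0.08,-0.189],"spin":0,"grip":1}]'
python3 - <<'E'
from h import *
np.set_printoptions(precision=4,suppress=True)
o=ctrl.get_obs();w=cams.camera('wrist');save(w,'w10');d=cams.camera('side');save(d,'s10');s=cams.camera('scene');save(s,'sc10')
print(o['eef_pos'],o['wrist_force'])
for n,p in(('w',w),('d',d),('s',s)):
    print(n,[(np.round(q['uv']),round(q['confidence'],2),atz(p,q['uv'],.018,o)) for q in landmark_of(p,'can_a')])
E
```

```text
time_s: 12.98
eef_pos: [0.5288, -0.3067, 0.4185]
eef_rot: [-0.001, 0.632, 0.775, 0.001]
wrist_force: [0.4, 1.0, 0.0]
opening: 1.003
[ 0.5288 -0.3067  0.4185] [0.4355 1.0228 0.0046]
w [(array([363., 171.]), 0.95, array([ 0.574 , -0.2691,  0.018 ])), (array([204., 211.]), 0.8, array([ 0.413 , -0.3475,  0.018 ])), (array([295., 236.]), 0.69, array([ 0.5161, -0.3549,  0.018 ]))]
d [(array([364., 446.]), 0.85, array([ 0.4088, -0.3465,  0.018 ])), (array([355., 366.]), 0.82, array([ 0.4788, -0.2239,  0.018 ])), (array([426., 415.]), 0.8, array([ 0.5188, -0.3584,  0.018 ])), (array([417., 357.]), 0.77, array([ 0.5803, -0.2672,  0.018 ])), (array([309., 267.]), 0.15, array([0.5434, 0.0441, 0.018 ]))]
s [(array([248., 154.]), 0.76, array([ 0.5216, -0.3508,  0.018 ])), (array([287., 175.]), 0.7, array([ 0.4808, -0.2147,  0.018 ])), (array([282., 137.]), 0.6, array([ 0.4039, -0.3545,  0.018 ])), (array([247., 177.]), 0.55, array([ 0.5728, -0.2732,  0.018 ])), (array([316., 237.]), 0.34, array([0.5452, 0.0093, 0.018 ]))]
```

View pics/w10.png

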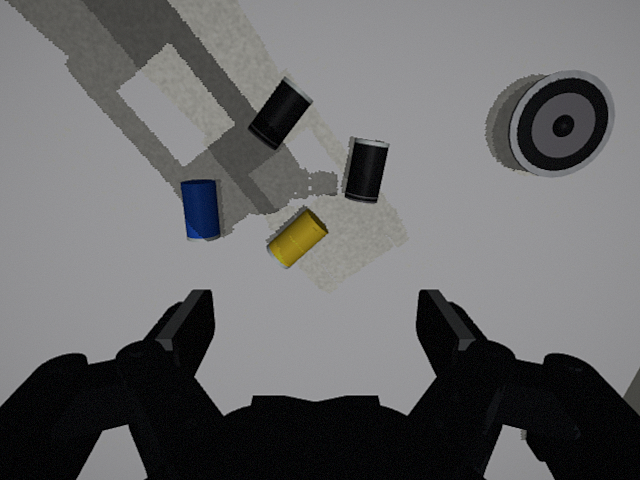

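View pics/s10.png

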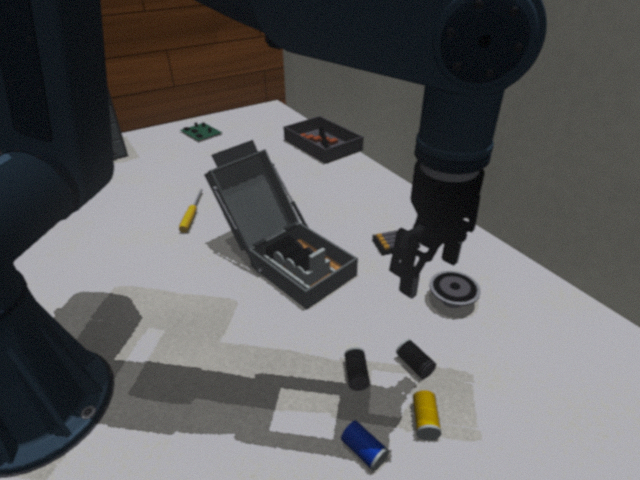

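The black cans are at wrist (280,113) and (367,170). Blue is at (200,210) and yellow at (298,240). The lid is still open. I'll fit both black cans with a cylinder model.

```bash
cat > fit.py <<'E'
from h import *
from scipy.optimize import minimize
def cylpts(x,y,z,yaw,L=.062,r=.018):
    a=np.array([np.cos(yaw),np.sin(yaw),0]);b=np.array([-a[1],a[0],0]);t=np.linspace(0,2*np.pi,40)
    return [np.array([x,y,z])+s*L/2*a+r*np.cos(q)*b+r*np.sin(q)*np.array([0,0,1]) for s in(-1,1) for q in t]
def sil(p,o,v,z,k=4):
    pts=np.array([proj(p,q,o) for q in cylpts(v[0],v[1],z,v[2])])
    return cv2.convexHull(np.float32(pts))[:,0]
def fit(p,o,mask,x0,z=.018,k=4):
    # mask uint8 0/1 full image (body incl rims); antialiased IoU
    big=cv2.resize(mask,None,fx=k,fy=k,interpolation=cv2.INTER_NEAREST)
    def c(v):
        m=np.zeros_like(big);cv2.fillPoly(m,[np.int32((sil(p,o,v,z)+.5)*k)],1)
        return 1-(m&big).sum()/(m|big).sum()
    S=np.array([x0,np.add(x0,[.01,0,0]),np.add(x0,[0,.01,0]),np.add(x0,[0,0,.2])])
    r=minimize(c,x0,method='Nelder-Mead',options=dict(initial_simplex=S,xatol=1e-4,fatol=1e-5));return r.x,r.fun
E
cat > t.py <<'E'
from fit import *
np.set_printoptions(precision=4,suppress=True)
o=ctrl.get_obs();w=cams.camera('wrist');g=cv2.cvtColor(w['color'],cv2.COLOR_RGB2GRAY)
im=w['color'].copy()
for box,x0 in (((235,60,325,165),(.48,-.23,.8)),((330,125,400,215),(.574,-.269,1.3))):
    m=np.zeros_like(g);x,y,X,Y=box;m[y:Y,x:X]=(g[y:Y,x:X]<60)
    n,l,st,_=cv2.connectedComponentsWithStats(m);i=1+np.argmax(st[1:,4]);m=np.uint8(l==i)
    c=cv2.findContours(m,0,2)[0][0];print(cv2.minAreaRect(c),st[i])
    v,f=fit(w,o,m,x0);print(v,f)
    cv2.polylines(im,[np.int32(sil(w,o,v,.018))],True,(255,0,0))
cv2.imwrite('pics/f1.png',cv2.resize(im[50:290,160:420,::-1],None,fx=3,fy=2.5,interpolation=0))
E
python3 t.py
```

```text
((277.89080810546875, 115.00275421142578), (36.64643478393555, 62.39280319213867), 36.43085861206055) [ 247   80   63   70 2200]
[ 0.4757 -0.2334  1.096 ] 0.07921364556230126
((364.130859375, 171.5823516845703), (34.20949935913086, 59.41093444824219), 12.200468063354492) [ 344  139   43   64 1864]
[ 0.5764 -0.2702  1.6085] 0.11880924170616114
```

View pics/f1.png

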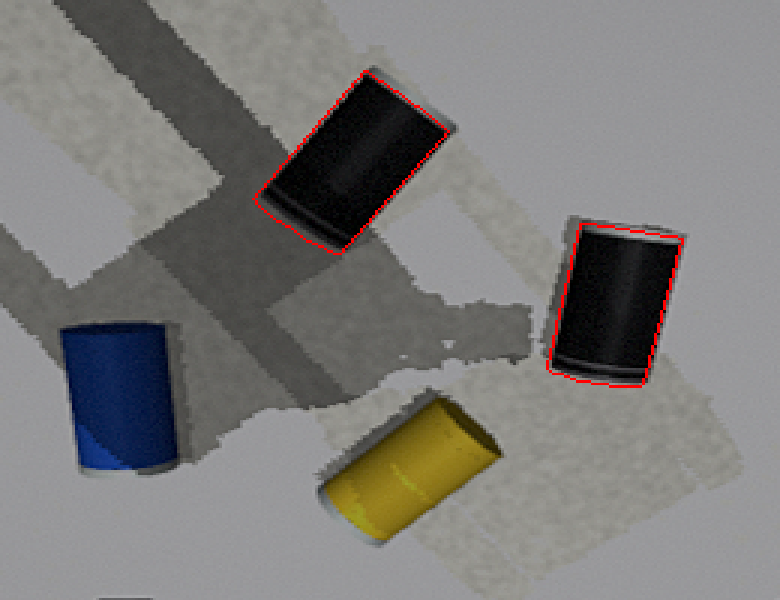

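```bash
python3 -m handwheel '[{"offset":[0.027,0.054,0.01],"spin":-10.5,"grip":1},{"offset":[0.027,0.054,0.03],"spin":-21,"grip":1},{"offset":[0.027,0.054,0.05],"spin":-31.5,"grip":1},{"offset":[0.027,0.054,0.07],"spin":-42,"grip":1},{"offset":[0.027,0.054,0.09],"spin":-52.5,"grip":1},{"offset":[0.027,0.054,0.11],"spin":-63,"grip":1},{"offset":[0.027,0.054,0.13],"spin":-73,"grip":1},{"offset":[0.027,0.054,0.15],"spin":-80.5,"grip":1},{"offset":[0.027,0.054,0.16],"spin":-80.5,"grip":1},{"offset":[0.027,0.054,0.16],"spin":-80.5,"grip":1}]'
python3 - <<'E'
from h import *
o=ctrl.get_obs();w=cams.camera('wrist');save(w,'w11');print(o['eef_pos'],o['eef_rot'],o['q'])
E
```

```text
time_s: 14.58
eef_pos: [0.5764, -0.2694, 0.2591]
eef_rot: [-0.001, -0.017, 1.0, 0.0]
wrist_force: [0.6, -0.2, -0.1]
opening: 1.001
[ 0.57641866 -0.2693643   0.25905024] [-5.95636730e-04 -1.72686083e-02  9.99850616e-01  4.31600346e-04] [-6.23369391e-01  4.70086167e-01  1.54775623e+00 -2.21565291e-05
  1.12522126e+00 -2.22869510e+00]
```

View pics/w11.png

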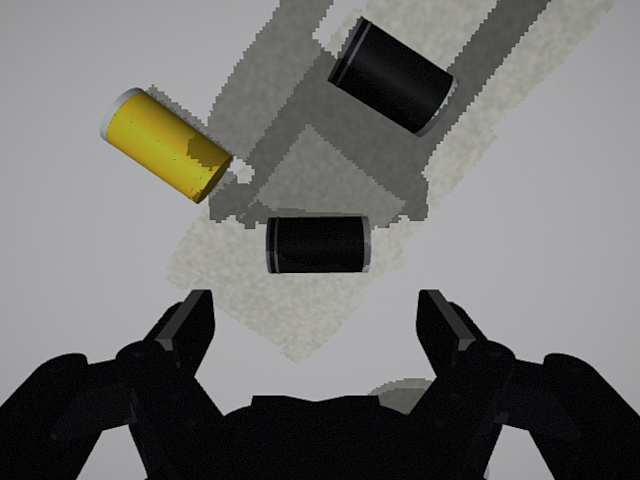

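The can lies centred between the jaws (cols 266-370) and square. I'll check the predicted tool axis pixel, then descend.

```bash
python3 - <<'E'
from fit import *
o=ctrl.get_obs();w=cams.camera('wrist');g=cv2.cvtColor(w['color'],cv2.COLOR_RGB2GRAY)
print(proj(w,[*o['eef_pos'][:2],.018],o))
m=np.zeros_like(g);m[205:285,255:380]=g[205:285,255:380]<60
n,l,st,_=cv2.connectedComponentsWithStats(m);i=1+np.argmax(st[1:,4]);m=np.uint8(l==i)
v,f=fit(w,o,m,(.576,-.269,1.6));print(v,f,st[i])
E
```

```text
[316.14498157 243.0394142 ]
[ 0.57658893 -0.26911361  1.6224706 ] 0.08516587729090574 [ 267  215  101   57 5288]
```

Agreement within 1 mm, so I'll descend and grip.

```bash
python3 -m handwheel '[{"offset":[0,0,0.03],"spin":0,"grip":1},{"offset":[0,0,0.06],"spin":0,"grip":1},{"offset":[0,0,0.084],"spin":0,"grip":1},{"offset":[0,0,0.084],"spin":0,"grip":1},{"offset":[0,0,0.084],"spin":0,"grip":0.85},{"offset":[0,0,0.084],"spin":0,"grip":0.75},{"offset":[0,0,0.084],"spin":0,"grip":0.6},{"offset":[0,0,0.084],"spin":0,"grip":0.5},{"offset":[0,0,0.084],"spin":0,"grip":0.5}]'
```

```text
time_s: 15.8
eef_pos: [0.5774, -0.2703, 0.1778]
eef_rot: [0.001, -0.018, 1.0, -0.001]
wrist_force: [-0.4, 0.6, 6.2]
opening: 0.716
```

Gripped (opening 61 mm, matching the can's 62 mm length). I'll lift, turn back and hover before the case.

```bash
python3 -m handwheel '[{"offset":[0,0,-0.03],"spin":0,"grip":0.5},{"offset":[0,0,-0.08],"spin":0,"grip":0.5},{"offset":[0,0.02,-0.13],"spin":10,"grip":0.5},{"offset":[0.003,0.05,-0.165],"spin":20,"grip":0.5},{"offset":[0.006,0.09,-0.165],"spin":30,"grip":0.5},{"offset":[0.01,0.13,-0.165],"spin":40,"grip":0.5},{"offset":[0.013,0.17,-0.165],"spin":50,"grip":0.5},{"offset":[0.013,0.2,-0.165],"spin":60,"grip":0.5},{"offset":[0.013,0.231,-0.165],"spin":70,"grip":0.5},{"offset":[0.013,0.231,-0.165],"spin":80.4,"grip":0.5},{"offset":[0.013,0.231,-0.165],"spin":80.4,"grip":0.5},{"offset":[0.013,0.231,-0.165],"spin":80.4,"grip":0.5}]'
python3 - <<'E'
from h import *
np.set_printoptions(precision=4,suppress=True)
o=ctrl.get_obs();w=cams.camera('wrist');save(w,'w12');print(o['eef_pos'],o['eef_rot'])
def cas(P): return np.array([(P-C0)@ex,(P-C0)@ey,P[2]])
for t,z in dict(row_mid=.024,block_face=.024,stop_face=.024,stop_tab=.068).items():
  for n in('wrist','side','scene'):
    o=ctrl.get_obs();p=cams.camera(n)
    print(t,n,[(np.round(q['uv']),round(q['confidence'],2),cas(atz(p,q['uv'],z,o))[:2]) for q in landmark_of(p,t)][:5])
E
```

```text
time_s: 17.3
eef_pos: [0.5551, -0.0397, 0.3408]
eef_rot: [0.0, 0.63, 0.776, 0.0]
wrist_force: [0.2, -0.9, -1.6]
opening: 0.711
[ 0.5551 -0.0397  0.3408] [0.0001 0.6302 0.7765 0.    ]
row_mid wrist [(array([318.,  76.]), 0.67, array([ 0.0093, -0.0016]))]
row_mid side []
row_mid scene [(array([335., 251.]), 0.88, array([ 0.0161, -0.0039]))]
block_face wrist [(array([312., 145.]), 0.36, array([-0.042 ,  0.0026]))]
block_face side [(array([284., 250.]), 0.58, array([ 0.0637, -0.0007]))]
block_face scene [(array([351., 262.]), 0.9, array([ 0.0665, -0.0041]))]
stop_face wrist [(array([313., 146.]), 0.88, array([-0.042 ,  0.0018]))]
stop_face side [(array([314., 269.]), 0.79, array([-0.035 , -0.0039])), (array([301., 263.]), 0.6, array([0.0006, 0.0029]))]
stop_face scene [(array([319., 238.]), 0.58, array([-0.039 ,  0.0008]))]
stop_tab wrist [(array([316., 168.]), 0.83, array([-0.0544, -0.0005]))]
stop_tab side [(array([318., 258.]), 0.96, array([-0.0517, -0.0009]))]
stop_tab scene [(array([318., 226.]), 0.58, array([-0.042 , -0.0021]))]
```

View pics/w12.png

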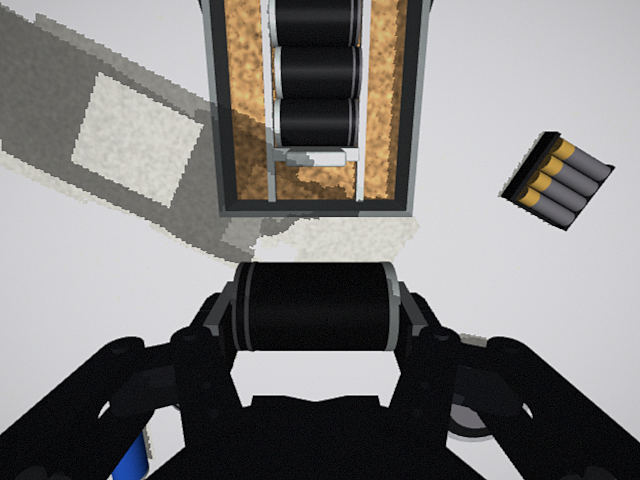

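The wrist view shows the held can level at (316,307) and the row snug against the stop. I'll check the case model by overlay.

```bash
python3 - <<'E'
from fit import *
o=ctrl.get_obs();w=cams.camera('wrist');im=cv2.resize(w['color'],None,fx=3,fy=3,interpolation=0)
def pl(P,c,cl=True): cv2.polylines(im,[np.int32((np.array([proj(w,q,o) for q in P])+.5)*3)],cl,c,1)
for a,b in((.095,.075),(.09,.07)): pl([cw(-a,-b,.05),cw(-a,b,.05),cw(a,b,.05),cw(a,-b,.05)],(255,0,0))
yaw=np.arctan2(ey[1],ey[0])
for x in(-.025,.011,.047):
    P=cw(x,0,0);h=sil(w,o,(P[0],P[1],yaw),.024);cv2.polylines(im,[np.int32((h+.5)*3)],True,(0,255,0))
for sy in(-.035,.035): pl([cw(-.09,sy,.016),cw(.06,sy,.016)],(255,0,255),False)
cv2.imwrite('pics/ov2.png',im[0:600,560:1360,::-1])
E
```

```text
(no output)
```

View pics/ov2.png

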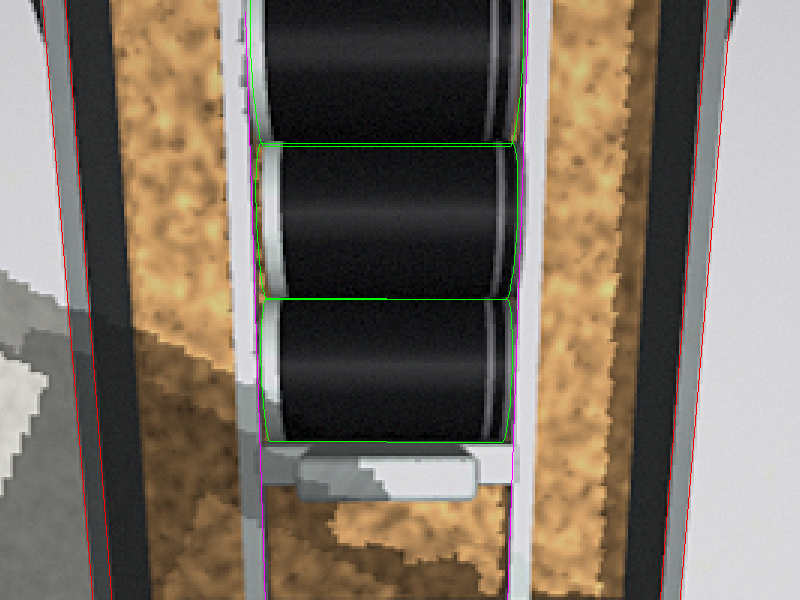

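The model matches within a millimetre: grooves at case x = +29 and -7 mm. I'll check the held can's offset in the grip.

```bash
cat > held.py <<'E'
from fit import *
np.set_printoptions(precision=4,suppress=True)
o=ctrl.get_obs();w=cams.camera('wrist');im=cv2.resize(w['color'],None,fx=3,fy=3,interpolation=0)
yaw=np.arctan2(ey[1],ey[0]);P=o['eef_pos']
for dx,c in((0,(0,255,0)),):
    Q=P+ex*dx;h=sil(w,o,(Q[0],Q[1],yaw),P[2]-.16);cv2.polylines(im,[np.int32((h+.5)*3)],True,c)
cv2.imwrite('pics/held.png',im[700:1150,560:1360,::-1])
q=o['eef_rot'];T=R.from_quat([q[1],q[2],q[3],q[0]]).as_matrix();print('pos case',(P-C0)@ex,(P-C0)@ey,P[2],'tool x yaw',np.arctan2(T[1,0],T[0,0]),'need',np.arctan2(ex[1],ex[0]))
for gx in(.029,-.007):
    d=cw(gx,0,.215)-P;print(gx,'tool offset',T.T@d)
E
python3 held.py
```

```text
pos case -0.09910174264659984 0.0006477523186758684 0.3406743819220798 tool x yaw 1.7750036106101104 need 1.7739971089493602
0.029 tool offset [0.1281 0.0008 0.1257]
-0.007 tool offset [0.0921 0.0007 0.1257]
```

View pics/held.png

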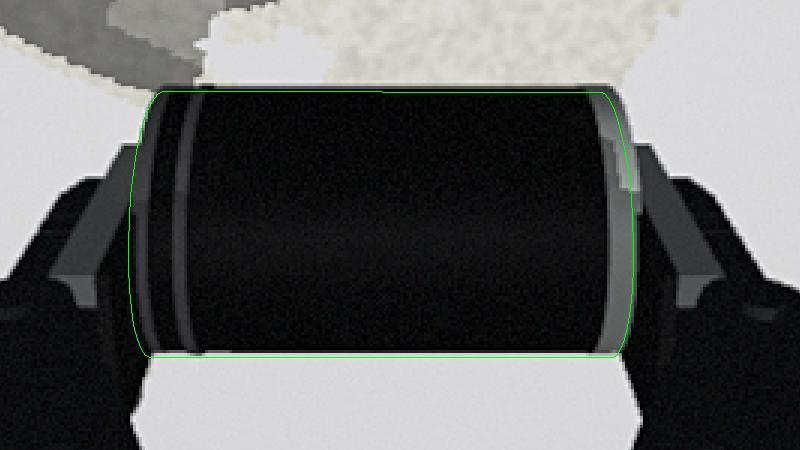

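```bash
python3 -m handwheel '[{"offset":[0.04,0.001,0],"spin":0,"grip":0.5},{"offset":[0.085,0.001,0],"spin":0,"grip":0.5},{"offset":[0.12,0.001,0],"spin":0,"grip":0.5},{"offset":[0.1275,0.001,0.0],"spin":0,"grip":0.5},{"offset":[0.1275,0.001,0.04],"spin":0,"grip":0.5},{"offset":[0.1275,0.001,0.08],"spin":0,"grip":0.5},{"offset":[0.1275,0.001,0.105],"spin":0,"grip":0.5},{"offset":[0.1275,0.001,0.116],"spin":0,"grip":0.5},{"offset":[0.1275,0.001,0.12],"spin":0,"grip":0.5},{"offset":[0.1275,0.001,0.12],"spin":0,"grip":0.5}]'
python3 held.py; python3 - <<'E'
from h import *
s=cams.camera('scene');cv2.imwrite('pics/sc13.png',cv2.resize(s['color'][150:310,240:440,::-1],None,fx=4,fy=3.7,interpolation=2))
s=cams.camera('side');cv2.imwrite('pics/s13.png',cv2.resize(s['color'][130:310,190:400,::-1],None,fx=3.5,fy=3.3,interpolation=2))
E
```

```text
time_s: 19.9
eef_pos: [0.5307, 0.0854, 0.2215]
eef_rot: [0.001, 0.631, 0.775, 0.0]
wrist_force: [-0.2, -0.1, -0.4]
opening: 0.714
pos case 0.028064206958603278 -0.0007194340967180083 0.22146281228632522 tool x yaw 1.774806268880813 need 1.7739971089493602
0.029 tool offset [ 0.0009 -0.0007  0.0065]
-0.007 tool offset [-0.0351 -0.0008  0.0065]
```

View pics/sc13.png

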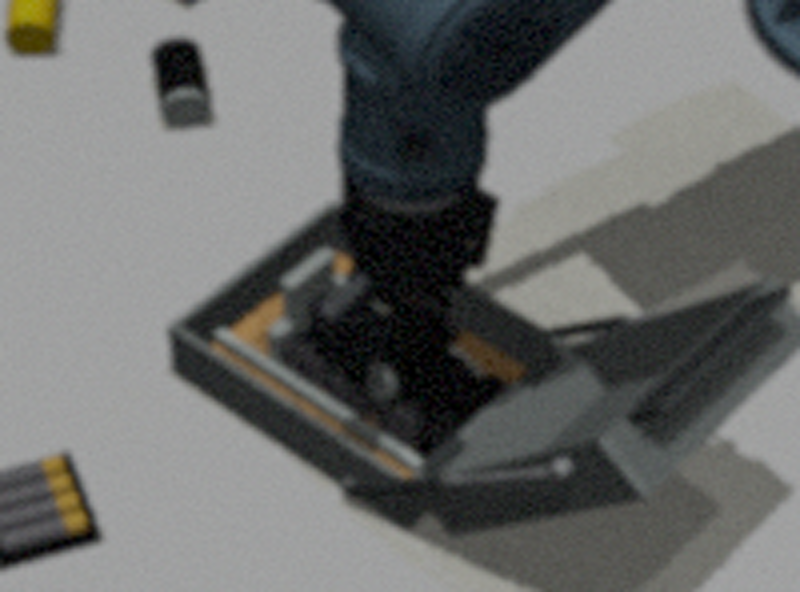

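View pics/s13.png

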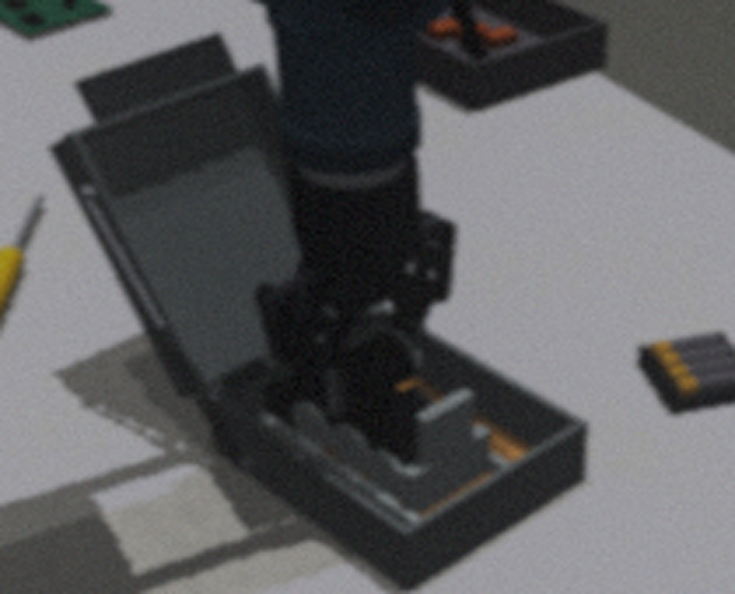

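All clear. I'll lower slowly, watching the force.

```bash
python3 -m handwheel '[{"offset":[0.0005,0,0.002],"spin":0,"grip":0.5},{"offset":[0.0005,0,0.004],"spin":0,"grip":0.5},{"offset":[0.0005,0,0.005],"spin":0,"grip":0.5},{"offset":[0.0005,0,0.006],"spin":0,"grip":0.5},{"offset":[0.0005,0,0.006],"spin":0,"grip":0.5}]'
```

```text
time_s: 20.68
eef_pos: [0.5303, 0.086, 0.2152]
eef_rot: [0.0, 0.631, 0.776, -0.0]
wrist_force: [-2.1, -1.7, 4.9]
opening: 0.718
```

Contact at 5 N at the expected height. I'll release gently and rise.

```bash
python3 -m handwheel '[{"offset":[0,0,0],"spin":0,"grip":0.72},{"offset":[0,0,0],"spin":0,"grip":0.76},{"offset":[0,0,0],"spin":0,"grip":0.85},{"offset":[0,0,0],"spin":0,"grip":1.0},{"offset":[0,0,0],"spin":0,"grip":1.0},{"offset":[0,0,-0.01],"spin":0,"grip":1.0},{"offset":[0,0,-0.04],"spin":0,"grip":1.0},{"offset":[0,0,-0.09],"spin":0,"grip":1.0},{"offset":[-0.04,0,-0.13],"spin":0,"grip":1.0},{"offset":[-0.09,0,-0.14],"spin":0,"grip":1.0},{"offset":[-0.13,0,-0.14],"spin":0,"grip":1.0},{"offset":[-0.13,0,-0.14],"spin":0,"grip":1.0}]'
cat > ovl.py <<'E'
from fit import *
import sys
np.set_printoptions(precision=4,suppress=True)
o=ctrl.get_obs();w=cams.camera('wrist');im=cv2.resize(w['color'],None,fx=3,fy=3,interpolation=0)
yaw=np.arctan2(ey[1],ey[0]);raw=im.copy()
for x,z,c in((-.025,.024,(0,255,0)),(.011,.024,(0,255,0)),(.029,.055,(255,0,0)),(-.007,.055,(255,255,0)))[:int(sys.argv[2])]:
    P=cw(x,0,0);h=sil(w,o,(P[0],P[1],yaw),z);cv2.polylines(im,[np.int32((h+.5)*3)],True,c)
cv2.imwrite('pics/%s.png'%sys.argv[1],im[0:600,560:1360,::-1])
print(o['eef_pos'])
E
python3 ovl.py p1 3
```

```text
time_s: 22.18
eef_pos: [0.5569, -0.0437, 0.3558]
eef_rot: [0.001, 0.633, 0.774, 0.0]
wrist_force: [0.1, -0.2, 0.6]
opening: 1.0
[ 0.5569 -0.0437  0.3558]
```

View pics/p1.png

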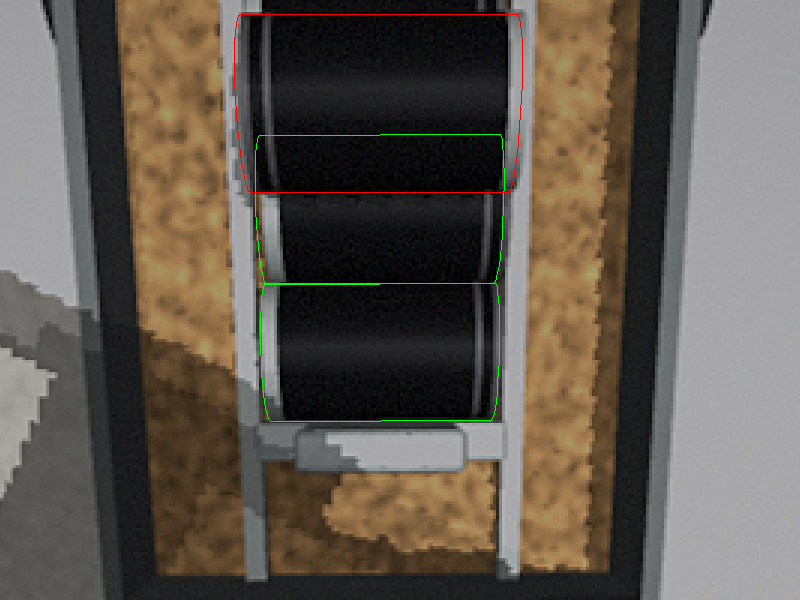

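The first can sits exactly on the model outline in the block-side groove. Next is the second black can, near (0.476, -0.232).

```bash
python3 -m handwheel '[{"offset":[-0.04,-0.02,0],"spin":-10,"grip":1},{"offset":[-0.09,-0.05,0.0],"spin":-20,"grip":1},{"offset":[-0.13,-0.09,0.02],"spin":-30,"grip":1},{"offset":[-0.168,-0.117,0.05],"spin":-40,"grip":1},{"offset":[-0.168,-0.117,0.09],"spin":-50,"grip":1},{"offset":[-0.168,-0.117,0.096],"spin":-51.3,"grip":1},{"offset":[-0.168,-0.117,0.096],"spin":-51.3,"grip":1},{"offset":[-0.168,-0.117,0.096],"spin":-51.3,"grip":1}]'
python3 - <<'E'
from fit import *
np.set_printoptions(precision=4,suppress=True)
o=ctrl.get_obs();w=cams.camera('wrist');save(w,'w15');g=cv2.cvtColor(w['color'],cv2.COLOR_RGB2GRAY)
print(proj(w,[*o['eef_pos'][:2],.018],o),o['eef_pos'])
m=np.zeros_like(g);m[195:290,240:395]=g[195:290,240:395]<50
n,l,st,_=cv2.connectedComponentsWithStats(m);i=1+np.argmax(st[1:,4]);m=np.uint8(l==i)
v,f=fit(w,o,m,(.476,-.232,1.1));print(v,f,st[i])
q=o['eef_rot'];T=R.from_quat([q[1],q[2],q[3],q[0]]).as_matrix()
print('tool y yaw',np.arctan2(T[1,1],T[0,1]),'off',T.T@(np.array([v[0],v[1],.178])-o['eef_pos']))
E
```

```text
time_s: 23.22
eef_pos: [0.477, -0.229, 0.2605]
eef_rot: [0.001, 0.234, 0.972, -0.001]
wrist_force: [0.1, -0.8, 0.2]
opening: 1.001
[315.5667 241.3875] [ 0.477  -0.229   0.2605]
[ 0.4759 -0.2328  1.0991] 0.08280032308061736 [ 262  215   97   56 5252]
tool y yaw 1.09925979287452 off [-0.0005 -0.0039  0.0825]
```

View pics/w15.png

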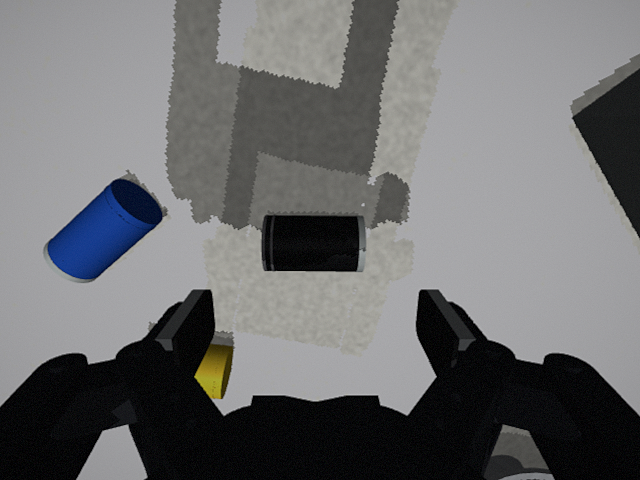

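The black can is square between the jaws (cols 262-366). Yellow and blue are clear of the finger paths. I'll descend and grip.

```bash
python3 -m handwheel '[{"offset":[0,-0.002,0.03],"spin":0,"grip":1},{"offset":[0,-0.002,0.06],"spin":0,"grip":1},{"offset":[0,-0.002,0.0845],"spin":0,"grip":1},{"offset":[0,-0.002,0.0845],"spin":0,"grip":1},{"offset":[0,-0.002,0.0845],"spin":0,"grip":0.85},{"offset":[0,-0.002,0.0845],"spin":0,"grip":0.75},{"offset":[0,-0.002,0.0845],"spin":0,"grip":0.6},{"offset":[0,-0.002,0.0845],"spin":0,"grip":0.5},{"offset":[0,-0.002,0.0845],"spin":0,"grip":0.5}]'
```

```text
time_s: 24.4
eef_pos: [0.4759, -0.2318, 0.176]
eef_rot: [0.002, 0.233, 0.972, -0.001]
wrist_force: [-0.7, 0.4, 7.6]
opening: 0.719
```

```bash
python3 -m handwheel '[{"offset":[0,0,-0.03],"spin":0,"grip":0.5},{"offset":[0,0,-0.08],"spin":0,"grip":0.5},{"offset":[0,0.02,-0.13],"spin":10,"grip":0.5},{"offset":[0.003,0.06,-0.17],"spin":20,"grip":0.5},{"offset":[0.006,0.11,-0.17],"spin":30,"grip":0.5},{"offset":[0.009,0.16,-0.17],"spin":40,"grip":0.5},{"offset":[0.0095,0.199,-0.17],"spin":51.3,"grip":0.5},{"offset":[0.0095,0.199,-0.17],"spin":51.3,"grip":0.5},{"offset":[0.0095,0.199,-0.17],"spin":51.3,"grip":0.5}]'
sed -i 's/P\[2\]-.16)/P[2]-.158)/; s/,.215)-P/,.213)-P/' held.py; python3 held.py; python3 ovl.py p2 4
```

```text
time_s: 25.52
eef_pos: [0.5567, -0.0497, 0.3444]
eef_rot: [0.0, 0.63, 0.776, -0.0]
wrist_force: [1.0, 0.2, -1.0]
opening: 0.716
pos case -0.10949623160197726 0.0011075756450086537 0.3443587132031254 tool x yaw 1.7773450899373449 need 1.7739971089493602
0.029 tool offset [0.1386 0.0016 0.1313]
-0.007 tool offset [0.1026 0.0015 0.1313]
[ 0.5566 -0.0502  0.3443]
```

View pics/held.png

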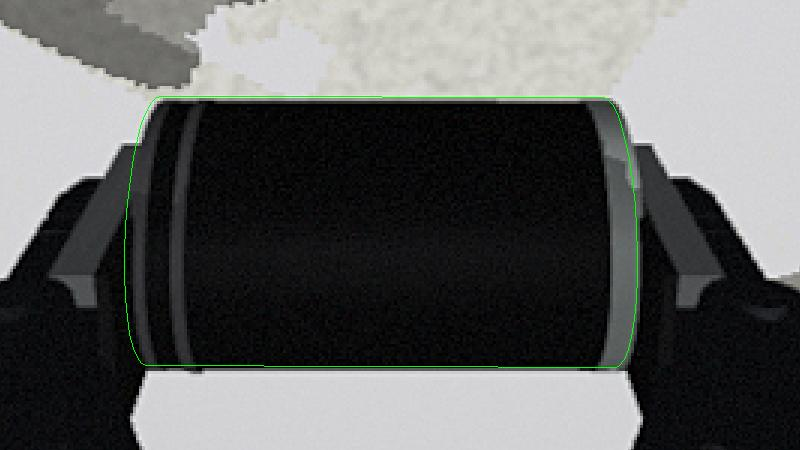

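View pics/p2.png

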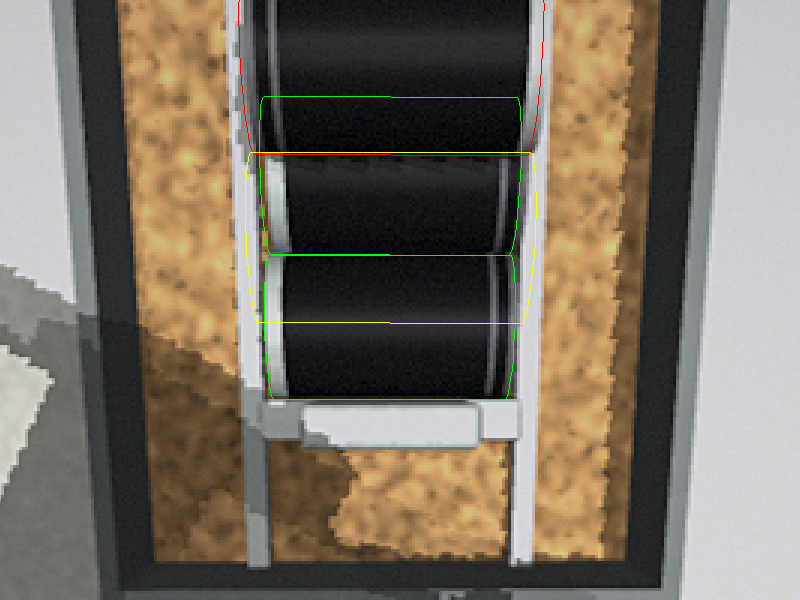

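```bash
python3 -m handwheel '[{"offset":[0.04,0.0015,0],"spin":0.2,"grip":0.5},{"offset":[0.085,0.0015,0],"spin":0.2,"grip":0.5},{"offset":[0.102,0.0015,0],"spin":0.2,"grip":0.5},{"offset":[0.102,0.0015,0.03],"spin":0.2,"grip":0.5},{"offset":[0.102,0.0015,0.07],"spin":0.2,"grip":0.5},{"offset":[0.102,0.0015,0.1],"spin":0.2,"grip":0.5},{"offset":[0.102,0.0015,0.118],"spin":0.2,"grip":0.5},{"offset":[0.102,0.0015,0.123],"spin":0.2,"grip":0.5},{"offset":[0.102,0.0015,0.123],"spin":0.2,"grip":0.5}]'; python3 held.py
```

```text
time_s: 26.75
eef_pos: [0.5382, 0.0503, 0.2218]
eef_rot: [0.0, 0.633, 0.774, 0.0]
wrist_force: [-1.2, -0.5, -0.6]
opening: 0.716
pos case -0.007869105629395407 -0.0008983384382259243 0.22176096781229224 tool x yaw 1.7712228907045193 need 1.7739971089493602
0.029 tool offset [ 0.0369 -0.001   0.0087]
-0.007 tool offset [ 0.0009 -0.0009  0.0088]
```

```bash
python3 -m handwheel '[{"offset":[0.0003,0,0.002],"spin":0,"grip":0.5},{"offset":[0.0005,0,0.004],"spin":0,"grip":0.5},{"offset":[0.0005,0,0.006],"spin":0,"grip":0.5},{"offset":[0.0005,0,0.007],"spin":0,"grip":0.5},{"offset":[0.0005,0,0.0075],"spin":0,"grip":0.5},{"offset":[0.0005,0,0.0075],"spin":0,"grip":0.5}]'
```

```text
time_s: 27.55
eef_pos: [0.5376, 0.0511, 0.2137]
eef_rot: [-0.0, 0.633, 0.774, 0.0]
wrist_force: [0.1, 0.1, -0.7]
opening: 0.716
```

```bash
python3 -m handwheel '[{"offset":[0,0,0.001],"spin":0,"grip":0.5},{"offset":[0,0,0.0015],"spin":0,"grip":0.5},{"offset":[0,0,0.0015],"spin":0,"grip":0.5}]'
```

```text
time_s: 27.92
eef_pos: [0.5377, 0.0512, 0.2134]
eef_rot: [0.0, 0.633, 0.774, -0.0]
wrist_force: [-4.2, 0.9, 11.3]
opening: 0.715
```

Seated at the expected height, with 11 N of contact force. I'll release, rise and check.

```bash
python3 -m handwheel '[{"offset":[0,0,-0.0005],"spin":0,"grip":0.72},{"offset":[0,0,-0.0005],"spin":0,"grip":0.76},{"offset":[0,0,-0.0005],"spin":0,"grip":0.85},{"offset":[0,0,-0.0005],"spin":0,"grip":1.0},{"offset":[0,0,-0.0005],"spin":0,"grip":1.0},{"offset":[0,0,-0.01],"spin":0,"grip":1.0},{"offset":[0,0,-0.04],"spin":0,"grip":1.0},{"offset":[0,0,-0.09],"spin":0,"grip":1.0},{"offset":[-0.03,0,-0.14],"spin":0,"grip":1.0},{"offset":[-0.07,0,-0.15],"spin":0,"grip":1.0},{"offset":[-0.09,0,-0.15],"spin":0,"grip":1.0},{"offset":[-0.09,0,-0.15],"spin":0,"grip":1.0}]'
python3 ovl.py p3 4; python3 - <<'E'
from h import *
for n in('scene','side'):
    s=cams.camera(n);save(s,n+'_end')
E
```

```text
time_s: 29.42
eef_pos: [0.5553, -0.038, 0.3615]
eef_rot: [-0.001, 0.634, 0.774, -0.0]
wrist_force: [0.6, 1.4, -0.2]
opening: 0.995
[ 0.5553 -0.038   0.3615]
```

View pics/p3.png

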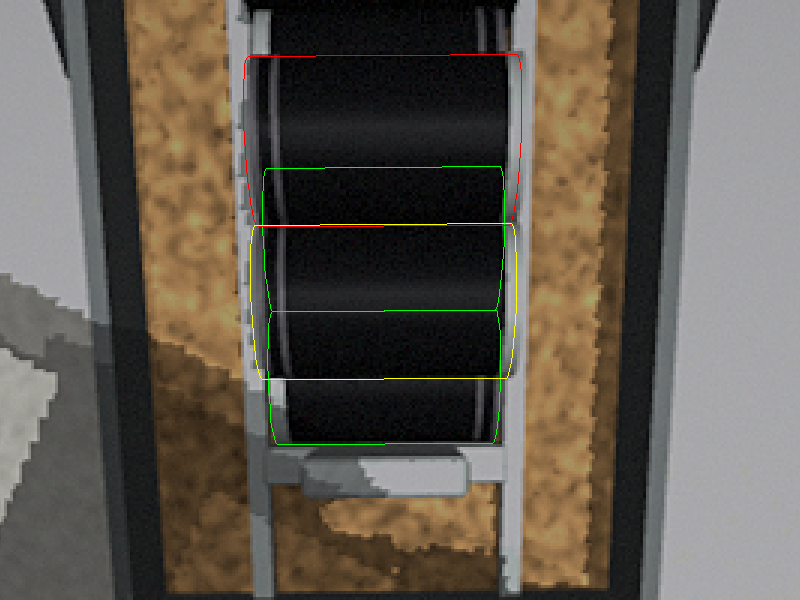

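View pics/side_end.png

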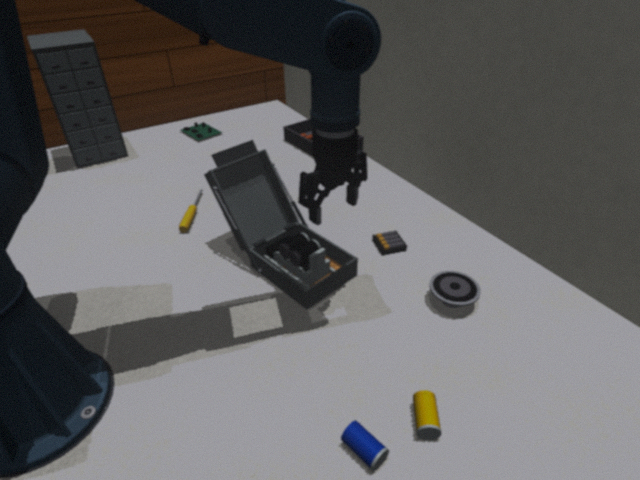

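View pics/scene_end.png

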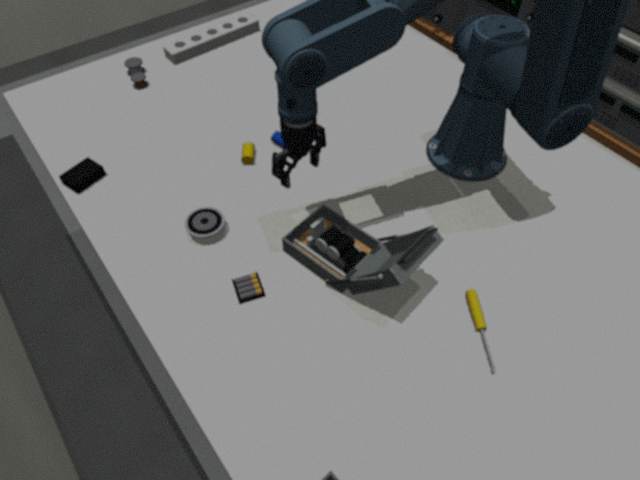

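Both cans sit on their model outlines, the row is snug, the lid is open, the bystanders are unmoved and the robot is clear. I'm handing in.

```bash
python3 -c "
from bench import ctrl
print(ctrl.hand_in())"
```

```text
the job is handed in; nothing more can be done
None
```

The job is done and handed in at about 29.5 s of the 72 s; the hand-in gave no verdict.

- **Lid:** The tool could not be tilted, so I pushed shut, vertical fingers against the lip's edge, and friction raised it along its arc. The struts then carried it open. It matched the 2.2 rad overlay before I pushed the stop and still stood open in the last pictures.
- **Row:** I pushed the stop's tab until resistance was solid, about 20 N. In the last wrist picture the stop and the first two cans sit on the model outlines, about 1 mm or better. The last can of the row was then partly hidden and was last checked before placing.
- **Loose cans:** I gripped both black cans by their ends and set them into the grooves at case x = +29 mm and -7 mm. Contact was about 5 N and 11 N. After release both sat within about 1 mm of their saddled outlines, square and centred.
- **Rest of the bench:** The loudspeaker, battery holder, screwdriver and the blue and yellow look-alikes appear where they started, and the gripper is clear of everything.

No check failed. Some network points from the scene and side cameras were 5–12 mm off the model, such as the scene's stop tab and the side's stop face. I relied on the wrist-camera fit instead, which all the overlays supported.

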